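# Wind the bench timer and start the frame warmer

### The job

Start a timed warm-up: wind the blue knob of the small free-standing timer clockwise until its white pointer stands at the green mark, pressing down on it firmly but not hard (about 15 N) while you turn, so that the timer stays where it stands and does not spin round or slide. Then gently press the red start button on the frame warmer right down and let it come back up. Let go of everything and leave all the other things on the bench where they are.

Things in the scene. Friction and masses are not known exactly. Their poses are not given: they have to be found in the camera images.
- timer: Loose white timer disc, 100 mm across, 240-375 g, on the mat on four feet (centres 38 mm off its axis). Origin: on the axis, underside of the feet, z up. Dial on top, 34 mm up, black ticks, one green mark. The knob is stiff: unless pressed down with some 5 to 10 N (hidden mass, friction) the whole timer spins. Nothing in it gives: each mm lower adds 10 N or more; over 20 N is too hard.
- knob (a joint): Turn of the timer's knob in rad, 0 to 2.0 (end stops), growing clockwise seen from above; takes about 0.22 N m and stays where left. At value q the white pointer points, in the timer's frame, along (-cos q, sin q, 0): at 0 to the timer's -x side. The green mark is at q = 1.20; the knob starts between 0 and 0.4.
- knob_grip (a point): Point on the knob's axis, 55 mm above the timer's underside; turns with the knob: x along the grip bar, white pointer at its -x end. The knob: black round skirt 56 mm across (top 41 mm above the timer's underside) carrying a blue upright bar 50 mm long, 13 mm thick (grip across this), top 67 mm above the underside. Skirt and bar turn together.
- rim_front (a point): Point on the timer's rim at its -x side, 50 mm from the axis and 20 mm above the underside.
- rim_back (a point): Point on the timer's rim at its +x side, 50 mm from the axis and 20 mm above the underside.
- mat: Black rubber mat 130 x 130 x 4 mm, fixed to the bench, on which the timer stands. Origin: centre of its underside.
- warmer: Frame warmer, a white box 200 (x) x 240 (y) x 94 mm, fixed to the bench, with a black rubber rim (up to 108 mm high) round a bead pan in its top. Origin: centre of its underside; x points away from the robot, and the red button stands on its top near the front (-x) edge.
- start (a joint): Travel in m of the warmer's red spring push button, 0 = up, 0.006 = right down (about 5 N); pressed down along z, springs back when released, solid at the bottom: stop there. It counts as pressed beyond 0.0045.
- start_top (a point): Centre of the top face of the red start button (28 mm across), moving down with it. It lies 66 mm towards the robot (-x) of the warmer's centre.
- specs: Bystander: pair of red spectacles, 136 mm wide. Origin under the middle of the front.
- bottle: Bystander: spray bottle 48 mm across and 130 mm high. Origin: centre of its underside.
- cup: Bystander: grey plastic cup 70 mm across and 90 mm high. Origin: centre of its underside.
- case: Bystander: black spectacle case 65 x 160 x 45 mm. Origin: centre of its underside.
- screwdriver: Bystander: screwdriver 150 mm long lying on the bench. Origin at its middle.
- tray: Bystander: blue job tray 130 x 200 x 45 mm with lenses. Origin: centre of its underside.
- lens: Bystander: green glass lens blank 64 mm across, 9 mm thick. Origin: centre of its underside.
Mind the look-alikes: they are no part of the job. What is shaped like the timer but purple or yellow is not meant.

How it is judged (in metres and radians):
On the way, in this order (a step that is already met when the one before it is completed fails the run):
1. the timer's pointer stands at the green mark (within 0.10 rad) (value of joint knob between 1.1 and 1.3 rad), for 0.3 s.
2. then the red start button is pressed down past 4.5 mm (value of joint start above 0.0045 m), for 0.1 s.
At the end, for the whole second after the job is handed in: The pointer is within 0.10 rad of the green mark (knob 1.10 to 1.30), the start button has been pressed and is up again (under 1.5 mm), and the timer stands flat and at rest where it stood: neither point on its rim is more than 20 mm from where it was at the start (all of step 1 and value of joint start below 0.0015 m and angle between timer's own z axis and vertical below 0.05 rad and linear speed of timer below 0.02 m/s and distance of each of rim_front, rim_back from where it was at the start of the episode below 0.02 m); the robot touches nothing.
It fails at once if the timer spins or slides: a point on its rim is more than 20 mm from where it was at the start (distance of any of rim_front, rim_back from where it was at the start of the episode above 0.02 m).
It fails at once if the timer is pressed too hard: more than 25 N (its weight included) between timer and mat (contact force between timer and mat above 25 N).
It fails at once if the warmer or its button is struck or pressed with more than 40 N (contact force between any of the fingers, the arm and warmer above 40 N).
It fails at once if a bystander is moved more than 30 mm (distance of any of specs, bottle, cup, case, screwdriver, tray, lens from where it was at the start of the episode above 0.03 m).
It also fails if it takes over 54 s, if anything falls off the work surface, if the arm or the gripper's body presses on something with over 40 N, if the wrist force passes 120 N, or if a joint passes its speed limit or range.

### The arm

A 6-joint arm with a two-finger parallel gripper is mounted at the origin on the work surface. World frame = base frame: x ahead of the robot, y to its left, z up, the work surface at z = 0. Lengths are in mm, angles in rad, forces in N, time in s.
With the tool pointing down it reaches from about 300 to 775 mm from the base axis. Payload 14.6 kg.
Tool frame: the origin (TCP) lies midway between the tips of the shut fingers; the grasp point (between the pads) lies 19 mm behind it; z points along the fingers, y is the line along which they close (so a half turn about z gives the same grasp; the last joint's range is limited). The gripper opens to 85 mm and grips with 20 to 120 N. Pads are 22 mm wide; open, the fingers measure 114 mm over their backs; the gripper's body (76 mm by 85 mm) begins 54 mm behind the grasp point. The pads swing forward as they close: fully open they stand 13 mm farther back than shut.
Start: joints at [1.155, 0.3, 1.521, -0, 1.321, -0.067], TCP at [187.971, 516.872, 231.281] pointing down, gripper open.
Joint ranges: [-3.03, 3.03], [-0.79, 2.21], [0.23, 2.52], [-1.04, 4.18], [0, 3.07], [-2.55, 2.55]. Speed limits (rad/s): [2.22, 2.22, 2.57, 3.14, 3.14, 3.14].

### API

Orientations are given as [roll, pitch, yaw] about the fixed x, y, z axes, in that order (R = Rz(yaw) Ry(pitch) Rx(roll)).
In Python, from cell import goto, servo_line, goto_joints, command_gripper, hold, inverse_kinematics, sense, camera, camera_model, PlanningError, job_done gives the robot as it stands. Calls block until the motion is done:
- goto(position, orientation): joint-space move of the TCP to a pose.
- servo_line(position, speed=150, frame=None, f_stop=None): straight line of the TCP; frame=None keeps the orientation; speed is the mean speed in mm/s. With f_stop (N) it stops when the force on the tool has changed by that much, and returns True; else False.
- goto_joints(angles): joint-space move.
- command_gripper(opening, f_grip=None): opening from 0.0 (shut) to 1.0 (fully open); f_grip is the grip in N (None keeps the last); returns when the fingers have stopped.
- hold(seconds).
- inverse_kinematics(position, orientation): joint angles nearest the present ones, or None.
- sense(): the state.
- camera(name): name is "side" or "top"; returns (picture, depth): 400x640x3 uint8, red, green, blue; 400x640 float32, mm along the optical axis (not along the pixel's ray), 0 where there is no reading.
- camera_model(name): a dict with "mtx" (3x3 intrinsics, pixels), "world_from_camera" (4x4, takes a point from camera to world coordinates). Camera axes: x right, y up, looking along -z (the intrinsics and any distortion apply to the point x, -y, -z); pixel columns grow to the right and rows downward; lengths in mm; the calibration is good to about 2 mm. A picture is of the moment at which its call begins. camera_model takes no time and is no camera call.
A pose or a line that the arm cannot do raises PlanningError and nothing moves.
- job_done(): hands the job in; it is judged then, once.
The state is a dict: "t": time; "qpos": joint angles; "dq": joint speeds; "effort": joint torques, N m; "ee_pos": TCP position; "orientation": TCP orientation; "force": force on the tool from outside, world axes, zero at the start; "wrist_torque": the same for the moment, N m; "grip_width": opening from 0.0 (shut) to 1.0 (fully open); "finger_force": force on a finger pad.
Only numpy, scipy, OpenCV 4.12 (cv2) and the standard library are available. Lean on these libraries where they do the work, as an engineer would, in place of code of your own. Each camera call takes 0.05 s, during which the arm holds its last target. There are 200 camera calls.

## Working session

There is one attempt and no reset: what is moved stays moved. The work goes in short steps, each a Python script; the robot and the scene stay as the last script left them, time stands still between calls to the robot, and variables do not carry over. Pictures are saved under pics/ and viewed, at most 10 in all, crops included, and the job is handed in when it is done.

```bash
mkdir -p pics; ls; cat > h.py <<'E'
import numpy as np, cv2
from cell import *
def snap(n):
    im,d=camera(n); cv2.imwrite(f'pics/{n}_{int(sense()["t"]*100)}.png',im[:,:,::-1]); return im,d
def proj3(n,d):
    """world point per pixel from depth"""
    m=camera_model(n);K=m['mtx'];T=np.array(m['world_from_camera'])
    v,u=np.mgrid[:d.shape[0],:d.shape[1]]
    p=np.stack([(u-K[0][2])/K[0][0]*d,-(v-K[1][2])/K[1][1]*d,-d],-1)
    return p@T[:3,:3].T+T[:3,3]
def ray(n,u,v,z):
    m=camera_model(n);K=m['mtx'];T=np.array(m['world_from_camera'])
    r=T[:3,:3]@np.array([(u-K[0][2])/K[0][0],-(v-K[1][2])/K[1][1],-1]);o=T[:3,3]
    return o+r*(z-o[2])/r[2]
E
python3 - <<'E'
from h import *
for n in('side','top'):
    im,d=snap(n); np.savez(f'{n}0.npz',im=im,d=d)
    m=camera_model(n);print(n,{k:np.round(v,3).tolist() if k!='x' else 0 for k,v in m.items() if not isinstance(v,str)})
print(sense())
E
ls pics
```

```text
pics
side {'mtx': [[499.404, 0.0, 319.193], [0.0, 499.404, 195.479], [0.0, 0.0, 1.0]], 'world_from_camera': [[0.849, 0.265, -0.458, -145.161], [-0.529, 0.438, -0.727, -1156.19], [0.008, 0.859, 0.512, 903.935], [0.0, 0.0, 0.0, 1.0]]}
top {'mtx': [[419.61, 0.0, 309.321], [0.0, 419.61, 205.462], [0.0, 0.0, 1.0]], 'world_from_camera': [[-0.028, 0.986, -0.167, 382.417], [-1.0, -0.028, -0.002, -7.72], [-0.006, 0.167, 0.986, 1120.271], [0.0, 0.0, 0.0, 1.0]]}
{'t': 0.1, 'qpos': array([ 1.15538262e+00,  3.00425196e-01,  1.52154647e+00, -1.65715453e-07,
        1.32070969e+00, -6.65965084e-02]), 'dq': array([-0.00040807, -0.00156476, -0.00163745, -0.00211431,  0.00017902,
        0.00122678]), 'effort': array([ 3.28233451e-03, -5.44374061e+01, -3.62369013e+01, -6.62331331e-05,
        3.01877277e-03, -8.38407982e-05]), 'ee_pos': array([187.89358423, 516.67337866, 230.76113716]), 'orientation': array([-3.14050635e+00, -7.22905136e-05,  2.79277546e+00]), 'force': array([-0.29116581, -0.49590406, -0.69914222]), 'wrist_torque': array([ 0.03495293,  0.02492184, -0.04153229]), 'finger_force': 0.0, 'grip_width': 1.0007568950446073}
side_5.png
top_10.png
```

View pics/top_10.png

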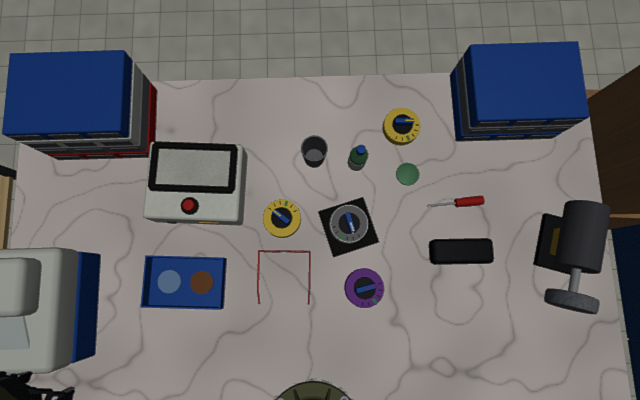

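View pics/side_5.png

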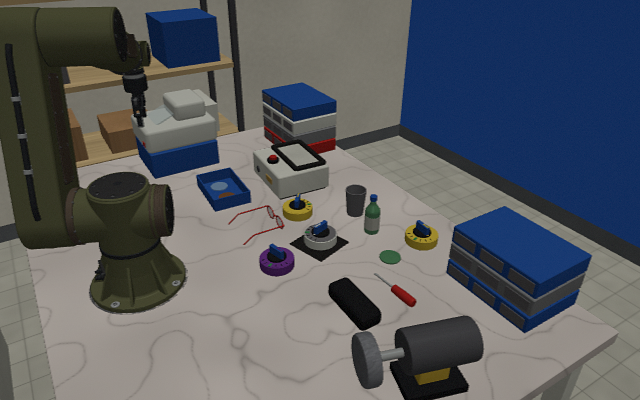

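Top view: the grey-white timer with the blue bar is at about (350,224) on the black mat, and the warmer's red button is at (190,205). The look-alikes are yellow at (282,218) and (402,126), and purple at (364,288). In the side view the timer is at (320,235) and the button at (273,158).

```bash
python3 - <<'E'
from h import *
def blob(n,roi,f):
    z=np.load(f'{n}0.npz');im=z['im'].astype(int);d=z['d'];u0,v0,u1,v1=roi
    hsv=cv2.cvtColor(z['im'],cv2.COLOR_RGB2HSV)
    m=np.zeros(d.shape,bool);m[v0:v1,u0:u1]=f(hsv)[v0:v1,u0:u1]
    c,l,s,ce=cv2.connectedComponentsWithStats(m.astype(np.uint8));k=1+s[1:,4].argmax();m=l==k
    return m,proj3(n,d)
def tri(a,b):
    P=[]
    L=[]
    for n,(u,v) in(('top',a),('side',b)):
        p=ray(n,u,v,0);o=np.array(camera_model(n)['world_from_camera'])[:3,3];r=(p-o)/np.linalg.norm(p-o);L.append((o,r))
    A=sum(np.eye(3)-np.outer(r,r) for o,r in L);B=sum((np.eye(3)-np.outer(r,r))@o for o,r in L)
    return np.linalg.solve(A,B)
blue=lambda h:(h[...,0]>100)&(h[...,0]<130)&(h[...,1]>130)&(h[...,2]>50)
red=lambda h:((h[...,0]<8)|(h[...,0]>172))&(h[...,1]>150)&(h[...,2]>60)
green=lambda h:(h[...,0]>40)&(h[...,0]<90)&(h[...,1]>70)
for name,f,rt,rs in(('bar',blue,(325,200,375,250),(300,215,342,252)),('btn',red,(175,190,205,220),(262,148,285,168)),('green',green,(325,200,375,250),(300,215,342,252))):
    C=[]
    for n,r in(('top',rt),('side',rs)):
        try: m,X=blob(n,r,f)
        except ValueError: print(name,n,'none');continue
        p=X[m];v,u=np.nonzero(m);zc=np.percentile(p[:,2],95)
        C.append((u.mean(),v.mean()))
        print(name,n,m.sum(),'px',np.round(C[-1],1),'med',np.round(np.median(p,0),1),'z95',round(zc,1))
        rect=cv2.minAreaRect(np.stack([u,v],-1).astype(np.float32));print(rect)
    if len(C)==2: print('tri',np.round(tri(*C),1))
for n,(u0,v0,u1,v1) in(('top',(315,190,385,260)),('side',(285,205,355,260))):
    im=np.load(f'{n}0.npz')['im'][v0:v1,u0:u1,::-1];cv2.imwrite(f'pics/c_{n}.png',cv2.resize(im,None,fx=7,fy=7,interpolation=cv2.INTER_CUBIC))
# dial rim from depth
for n,(u0,v0,u1,v1) in(('top',(315,190,385,260)),('side',(285,205,355,260))):
    z=np.load(f'{n}0.npz');X=proj3(n,z['d'])[v0:v1,u0:u1].reshape(-1,3)
    s=X[(X[:,2]>28)&(X[:,2]<44)]
    c,r=cv2.minEnclosingCircle(s[:,:2].astype(np.float32));print(n,'dial',c,r,np.percentile(s[:,2],[10,50,90]))
    t=X[X[:,2]>60];print('bar top',cv2.minAreaRect(t[:,:2].astype(np.float32)),t[:,2].max(),len(t))
    g=X[(X[:,2]<10)];print('floor',np.percentile(g[:,2],[10,50,90]))
E
```

```text
bar top 80 px [349.1 220.1] med [ 522.5 -105.    69.6] z95 73.1
((349.6999816894531, 221.6000213623047), (18.657434463500977, 5.375871181488037), 71.56504821777344)
bar side 105 px [320.2 227.3] med [ 514.5 -116.6   60. ] z95 70.1
((320.1351318359375, 227.189208984375), (7.439848899841309, 16.73965835571289), 54.462318420410156)
tri [ 521.5 -106.5   51.2]
btn top 97 px [187.9 204.4] med [564.  289.4 115. ] z95 117.7
((187.75001525878906, 204.25003051757812), (9.899494171142578, 10.60660171508789), 45.0)
btn side 31 px [272.8 157.1] med [564.9 282.  111.2] z95 116.6
((273.0, 157.0), (4.0, 6.0), 90.0)
tri [566.9 291.7 105.4]
green top 15 px [340.8 236.1] med [483.4 -85.4  39.1] z95 40.9
((340.7307434082031, 236.15380859375), (2.4961509704589844, 4.992301940917969), 33.690067291259766)
green side 10 px [307.  231.5] med [486.4 -86.9  36.5] z95 38.6
((307.0, 231.5), (1.0, 4.0), 90.0)
tri [484.6 -85.8  36.4]
top dial (516.5584106445312, -107.37201690673828) 49.99703598022461 [34.74418843 37.89771205 41.87976633]
bar top ((453.377685546875, -71.74261474609375), (41.76679611206055, 186.52870178222656), 60.563785552978516) 1120.271037654687 134
floor [-3.26044486  0.06139799  4.0376144 ]
side dial (519.104736328125, -86.4526596069336) 174.76576232910156 [30.4069586  35.30248394 40.69758093]
bar top ((183.7372283935547, -620.5587768554688), (1256.5135498046875, 38.37447738647461), 56.699180603027344) 903.9353031087599 86
floor [-4.09699977 -1.15502684  2.96499559]
```

View pics/c_top.png

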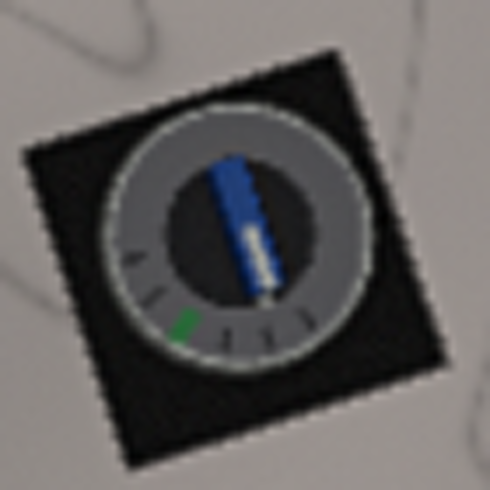

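View pics/c_side.png

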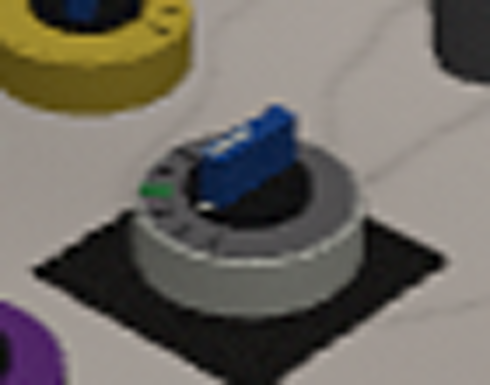

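Crop top: dial centre at about (238,237) in the crop. The bar runs (228,158) to (268,298) with the white pointer at its lower end, and the green mark is at (185,325), so the turn needed is about 0.82 rad clockwise. The side crop agrees.

```bash
python3 - <<'E'
from h import *
z=np.load('top0.npz');im=z['im'];d=z['d'];X=proj3('top',d);hsv=cv2.cvtColor(im,cv2.COLOR_RGB2HSV)
roi=np.zeros(d.shape,bool);roi[205:245,328:372]=1
v,u=np.nonzero(roi)
# dial outline: grey vs black mat -> largest non-dark blob's hull incl. interior
q=(hsv[...,2]>60)&roi
vv,uu=np.mgrid[:400,:640];disc=q&(np.hypot(uu-348.7,vv-223.5)<20.5)
h=cv2.convexHull(np.argwhere(disc)[:,::-1].astype(np.int32));e=cv2.fitEllipse(h);print('dial ell',e)
c=ray('top',*e[0],38);print('axis',c.round(1))
# bar mask: blue or white pointer inside skirt, top face
sk=np.hypot(uu-e[0][0],vv-e[0][1])<11.5
m=sk&roi&(hsv[...,2]>60);V,U=np.nonzero(m)
W=np.array([ray('top',a,b,71)[:2] for a,b in zip(U,V)])
mu=W.mean(0);w,ev=np.linalg.eigh(np.cov((W-mu).T));a=ev[:,1]; a=a if a[0]<0 else -a
print('bar centre',mu.round(1),'pointer dir',a.round(3),'n',len(W),np.sqrt(w*12))
g=(hsv[...,0]>40)&(hsv[...,0]<90)&(hsv[...,1]>70)&roi;V,U=np.nonzero(g)
G=ray('top',U.mean(),V.mean(),38);gd=(G-c)[:2];print('green',G.round(1),np.hypot(*gd))
an=lambda p:np.arctan2(p[1],p[0])
print('pointer ang',an(a),'green ang',an(gd),'cw diff',(an(a)-an(gd)+np.pi)%(2*np.pi)-np.pi)
b=((hsv[...,0]<8)|(hsv[...,0]>172))&(hsv[...,1]>150)&(vv>190)&(vv<220)&(uu>175)&(uu<205);V,U=np.nonzero(b)
print('btn ray',ray('top',U.mean(),V.mean(),112).round(1),'depth z',np.percentile(X[b][:,2],[10,50,90]).round(1))
y0=an(a)
for k in(0,np.pi/2,-np.pi/2,np.pi):
  for dy in (0,-.85):
    s=inverse_kinematics([c[0],c[1],100],[np.pi,0,y0+k+dy]);print(round(k,2),dy,round(y0+k+dy,3),None if s is None else np.round(s,3))
E
```

```text
dial ell ((348.538330078125, 223.42051696777344), (38.10730743408203, 38.80716323852539), 91.0843276977539)
axis [ 515.5 -106.4   38. ]
bar centre [ 512. -104.] pointer dir [-0.982 -0.189] n 157 [41.4004134  57.27526766]
green [483.2 -85.   38. ] 38.73460534244941
pointer ang -2.951708455948976 green ang 2.5566839766324616 cw diff 0.7747928745981483
btn ray [563.9 290.2 112. ] depth z [106.2 114.3 117.1]
0 0 -2.952 [-0.273  0.397  1.72   0.     1.024 -2.034]
0 -0.85 -3.802 [-0.273  0.397  1.72   0.     1.024 -1.184]
1.57 0 -1.381 None
1.57 -0.85 -2.231 None
-1.57 0 -4.523 [-0.273  0.397  1.72   0.     1.024 -0.463]
-1.57 -0.85 -5.373 [-0.273  0.397  1.72  -0.     1.024  0.387]
3.14 0 0.19 [-0.273  0.397  1.72  -0.     1.024  1.108]
3.14 -0.85 -0.66 [-0.273  0.397  1.72  -0.     1.024  1.958]
```

```bash
python3 - <<'E'
from h import *
z=np.load('top0.npz');hsv=cv2.cvtColor(z['im'],cv2.COLOR_RGB2HSV)
vv,uu=np.mgrid[:400,:640]
r=np.hypot(uu-348.5,vv-223.4)
S,Vv=hsv[...,1].astype(int),hsv[...,2].astype(int)
m=((S>130)&(hsv[...,0]>95)&(hsv[...,0]<135)&(Vv>60)&(r<14))|((Vv>130)&(r<10.5))
V,U=np.nonzero(m);W=np.array([ray('top',a,b,71)[:2] for a,b in zip(U,V)])
rc=cv2.minAreaRect(W.astype(np.float32));mu=W.mean(0);w,ev=np.linalg.eigh(np.cov((W-mu).T));a=ev[:,1]*-np.sign(ev[0,1])
ang=np.arctan2(a[1],a[0]);print(len(W),rc,mu.round(1),ang,np.sqrt(w*12).round(1),'diff',ang-2.5567+2*np.pi)
yaw=ang+np.pi
if not .15<yaw<.35: raise SystemExit('check')
c=[515.5,-106.4]
goto([*c,230],[np.pi,0,yaw]);command_gripper(0.45,60)
servo_line([*c,110],150);s=sense();print(s['t'],s['ee_pos'],s['orientation'],s['qpos'].round(3),s['force'],s['grip_width'])
im,_=snap('side');cv2.imwrite('pics/near.png',cv2.resize(im[120:270,220:420,::-1],None,fx=3.5,fy=3.5))
E
```

```text
94 ((516.0521850585938, -106.4881362915039), (47.2867546081543, 13.62003231048584), 15.818290710449219) [ 517.6 -106.2] -2.878554502146797 [14.  46.6] diff 0.8479308050327887
4.075 [ 515.94509368 -106.5148222   110.85934511] [ 3.14083937e+00 -1.18292567e-03  2.63091226e-01] [-0.273  0.382  1.712 -0.     1.046  1.035] [-0.32320198  0.0732871  -0.35001476] 0.4497917508207387
```

View pics/near.png

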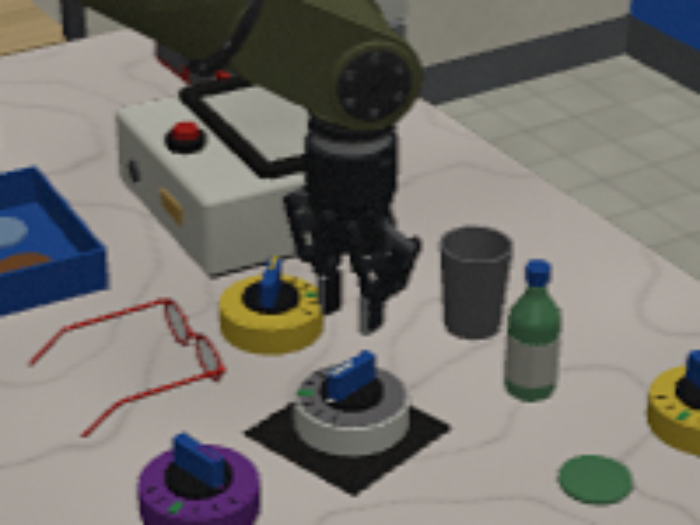

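The gripper stands centred above the grey timer, with its fingers either side of the bar at about (345,330). Nothing else is in the way.

```bash
python3 - <<'E'
from h import *
def st(l): s=sense();print(l,round(s['t'],2),s['ee_pos'].round(2),s['orientation'].round(4)[2],s['force'].round(2),s['wrist_torque'].round(2),round(s['finger_force'],1),round(s['grip_width'],3));return s
p=st('0')['ee_pos']
print(servo_line([515.5,-106.4,53],80,f_stop=5));st('down')
command_gripper(0.0,50);st('grip')
hold(.3);s=st('held')
E
```

```text
0 4.12 [ 515.98 -106.55  110.99] 0.263 [ 0.3  -0.67  0.39] [-0.02  0.    0.05] 0.0 0.452
False
down 4.98 [ 515.76 -106.47   53.38] 0.263 [0.3  0.62 0.5 ] [-0.01  0.04  0.03] 0.0 0.451
grip 5.33 [ 515.79 -106.52   53.32] 0.2631 [ 1.05 -1.73  0.38] [-0.24 -0.19 -0.02] 52.4 0.141
held 5.63 [ 515.79 -106.54   53.26] 0.263 [ 1.72 -1.85  2.12] [-0.32 -0.36  0.03] 52.7 0.139
```

```bash
cat >> h.py <<'E'
def st(l):
    s=sense();print(l,round(s['t'],2),s['ee_pos'].round(2),s['orientation'].round(4)[2],s['qpos'][5].round(4),s['force'].round(2),s['wrist_torque'].round(2),round(s['finger_force'],1),round(s['grip_width'],3));return s
def fz(n=5):
    f=[]
    for _ in range(n): hold(.03);f.append(sense()['force'][2])
    return np.mean(f)
E
python3 - <<'E'
from h import *
z=53.0
for i in range(16):
    z-=.25;servo_line([515.5,-106.4,z],10);f=fz();print(round(z,2),round(f,2))
    if f>13: break
st('pressed')
E
```

```text
52.75 4.97
52.5 6.7
52.25 8.99
52.0 11.04
51.75 13.39
pressed 7.72 [ 516.13 -106.86   52.9 ] 0.263 1.0346 [-1.05 -3.51 13.78] [-0.41  0.32  0.03] 54.2 0.141
```

```bash
python3 - <<'E'
from h import *
z=51.65;y0=.2630;a=0
while a<.4:
    a+=.08;goto([515.5,-106.4,z],[np.pi,0,y0-a]);f=fz(3)
    print(round(a,2),round(z,2),round(f,2),sense()['wrist_torque'].round(2))
    z+=np.clip((f-15)*.1,-.15,.25)
st('turned');im,_=snap('side');cv2.imwrite('pics/mid.png',cv2.resize(im[190:265,280:380,::-1],None,fx=6,fy=6,interpolation=cv2.INTER_CUBIC))
E
```

```text
0.08 51.65 14.57 [-0.37  0.38 -0.22]
0.16 51.61 15.43 [-0.36  0.37 -0.24]
0.24 51.65 15.02 [-0.3   0.35 -0.28]
0.32 51.65 14.85 [-0.26  0.24 -0.3 ]
0.4 51.64 15.48 [-0.18  0.26 -0.18]
turned 9.47 [ 516.23 -106.77   52.9 ] -0.1375 1.4349 [-1.13 -2.07 16.19] [-0.18  0.26 -0.18] 54.2 0.142
```

View pics/mid.png

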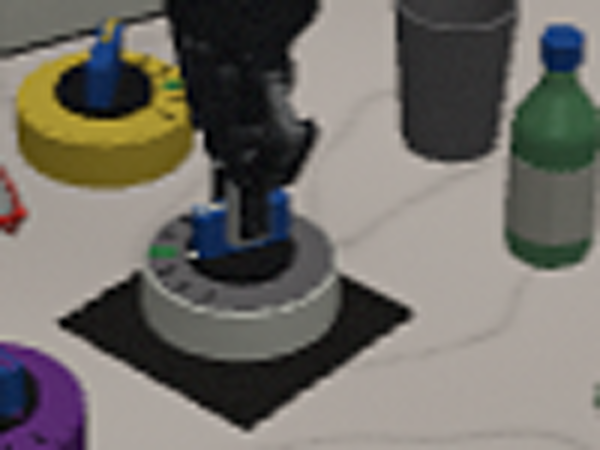

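The knob has turned halfway and the timer did not spin: the green mark is still at its left, at about (160,252). I'll finish the turn, unload, release and check from above.

```bash
python3 - <<'E'
from h import *
z=51.64;y0=.2630;a=.4
for a in (.48,.56,.64,.72,.79,.845):
    goto([515.5,-106.4,z],[np.pi,0,y0-a]);f=fz(3)
    print(round(a,2),round(z,2),round(f,2),sense()['wrist_torque'].round(2))
    z+=np.clip((f-15)*.1,-.15,.25)
hold(.4)
while fz(3)>2.5 and z<55: z+=.3;servo_line([515.5,-106.4,z],20)
st('unloaded');command_gripper(0.45);st('open')
servo_line([515.5,-106.4,110],100);goto([480,80,230],[np.pi,0,0]);st('away')
im,d=snap('top');np.savez('top1.npz',im=im,d=d);cv2.imwrite('pics/after.png',cv2.resize(im[190:260,315:385,::-1],None,fx=7,fy=7,interpolation=cv2.INTER_CUBIC))
hsv=cv2.cvtColor(im,cv2.COLOR_RGB2HSV);vv,uu=np.mgrid[:400,:640];r=np.hypot(uu-348.5,vv-223.4)
S,Vv=hsv[...,1].astype(int),hsv[...,2].astype(int)
m=((S>130)&(hsv[...,0]>95)&(hsv[...,0]<135)&(Vv>60)&(r<14))|((Vv>130)&(r<10.5))
V,U=np.nonzero(m);W=np.array([ray('top',a,b,71)[:2] for a,b in zip(U,V)])
w,ev=np.linalg.eigh(np.cov((W-W.mean(0)).T));a=ev[:,1]*-np.sign(ev[0,1]);ang=np.arctan2(a[1],a[0])
g=(hsv[...,0]>40)&(hsv[...,0]<90)&(hsv[...,1]>70)&(r<22);V,U=np.nonzero(g);G=ray('top',U.mean(),V.mean(),38)
print('bar',W.mean(0),cv2.minAreaRect(W.astype(np.float32)),'ang',ang,'green',G,np.arctan2(G[1]+106.4,G[0]-515.5))
E
```

```text
0.48 51.64 14.75 [-0.25  0.24 -0.25]
0.56 51.61 14.93 [-0.21  0.22 -0.22]
0.64 51.61 14.95 [-0.18  0.2  -0.23]
0.72 51.6 15.14 [-0.1   0.15 -0.17]
0.79 51.62 14.1 [-0.13  0.1  -0.17]
0.84 51.53 15.87 [-0.09  0.18 -0.15]
unloaded 14.22 [ 515.25 -106.33   53.21] -0.582 1.8797 [ 2.8  -1.16  0.76] [ 0.05 -0.48 -0.09] 52.4 0.132
open 14.59 [ 515.27 -106.33   53.22] -0.5819 1.8796 [-0.65  0.73 -0.26] [ 0.03 -0.01  0.  ] 0.0 0.447
away 16.21 [479.99  79.28 228.99] -0.0019 1.6612 [ 1.   -0.14 -0.25] [-0.01 -0.06 -0.04] 0.0 0.449
bar [ 514.01291186 -104.33935125] ((512.5668334960938, -103.40887451171875), (13.821256637573242, 53.7108154296875), 56.00997543334961) ang 2.551587787326231 green [481.74337366 -82.90097275  38.        ] 2.5334681916249466
```

View pics/after.png

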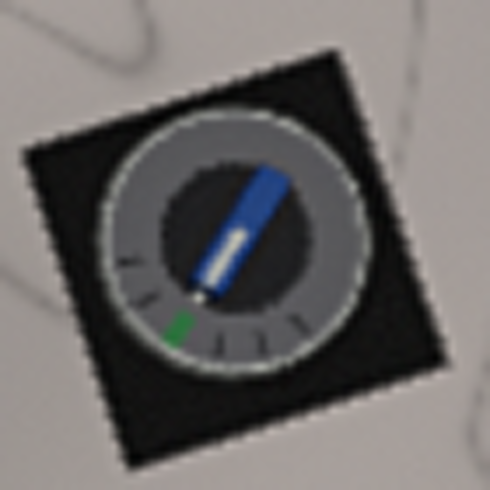

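The pointer stands at the green mark and the timer has moved only about 2 mm. One finer numeric check, using the refitted centre and a blue-only bar, then I press the button.

```bash
python3 - <<'E'
from h import *
vv,uu=np.mgrid[:400,:640]
for n in('top0','top1'):
    im=np.load(n+'.npz')['im'];hsv=cv2.cvtColor(im,cv2.COLOR_RGB2HSV);c=np.array([348.3,223.8])
    r=np.hypot(uu-c[0],vv-c[1]);h=cv2.convexHull(np.argwhere((hsv[...,2]>60)&(r<21.5))[:,::-1].astype(np.int32));e=cv2.fitEllipse(h)
    C=ray('top',*e[0],38)
    wt=np.clip(im[...,2].astype(float)-45,0,None)*(r<15)*((hsv[...,1]>110)&(hsv[...,0]>95)&(hsv[...,0]<135)) # blue only
    wt=np.minimum(wt,60)+60*((hsv[...,2]>120)&(r<8.5))
    V,U=np.nonzero(wt);W=np.array([ray('top',a,b,71)[:2] for a,b in zip(U,V)]);k=np.minimum(wt[V,U],60)
    w,ev=np.linalg.eigh(np.cov(W.T,aweights=k));a=ev[:,1]*-np.sign(ev[0,1])
    g=np.clip(im[...,1].astype(float)-im[...,0]-15,0,None)*(r<22)*(hsv[...,0]<90)*(r>12);V,U=np.nonzero(g);k=g[V,U]
    G=ray('top',(U*k).sum()/k.sum(),(V*k).sum()/k.sum(),38)
    A=np.arctan2(a[1],a[0])%(2*np.pi);B=np.arctan2(*(G-C)[1::-1])%(2*np.pi);print(n,e,C.round(1),'bar',A,'green',B,'short of green',A-B,np.sqrt(w*12),np.hypot(*(G-C)[:2]))
E
```

```text
top0 ((348.4505920410156, 223.16412353515625), (38.40703582763672, 39.05287170410156), 153.08474731445312) [ 516.2 -106.2   38. ] bar 3.416618154469495 green 2.575872849764822 short of green 0.8407453047046731 [12.72957734 48.89787099] 39.62753729725336
top1 ((347.6531677246094, 223.56704711914062), (38.27595520019531, 40.32264709472656), 156.5561065673828) [ 515.2 -104.1   38. ] bar 2.555044618196657 green 2.578228029321715 short of green -0.02318341112505795 [12.79716313 49.06940439] 39.53839545674171
```

Pointer is within about 0.03 rad of the mark. Now the button.

```bash
python3 - <<'E'
from h import *
b=[564,290]
goto([*b,210],[np.pi,0,0]);command_gripper(0.0,30)
servo_line([*b,135],100);st('above')
print(servo_line([*b,100],15,f_stop=9));st('pressed');hold(.4);st('held')
E
```

```text
above 18.52 [564.31 290.16 135.72] 0.0001 1.988 [ 0.41 -1.15 -0.74] [-0.01 -0.05 -0.03] 0.0 -0.002
True
pressed 20.07 [564.06 290.01 110.09] 0.0 1.988 [-1.5  -0.76  5.84] [-0.13  0.28 -0.03] 3.2 -0.005
held 20.48 [564.05 290.03 110.07] 0.0 1.988 [-2.09 -1.55  6.9 ] [-0.18  0.3  -0.02] 3.4 -0.005
```

```bash
python3 - <<'E'
from h import *
b=[564,290];z=sense()['ee_pos'][2]-.5
for i in range(14):
    z-=.4;servo_line([*b,z],15);f=fz(4);print(round(z,2),sense()['ee_pos'][2].round(2),round(f,2))
    if f>15: break
hold(.2);servo_line([*b,200],80);goto([480,80,260],[np.pi,0,0]);st('away')
im,_=snap('side');im2,_=snap('top')
cv2.imwrite('pics/fin.png',np.vstack([cv2.resize(im[120:270,220:420,::-1],(400,300)),cv2.resize(im2[130:280,130:330+60,::-1],(400,230))]))
E
```

```text
109.17 109.99 9.05
108.77 109.96 12.29
108.37 109.91 15.16
away 24.05 [480.39  80.62 259.77] 0.0003 1.6615 [ 0.41  0.44 -0.12] [ 0.05 -0.    0.02] 0.0 0.005
```

View pics/fin.png

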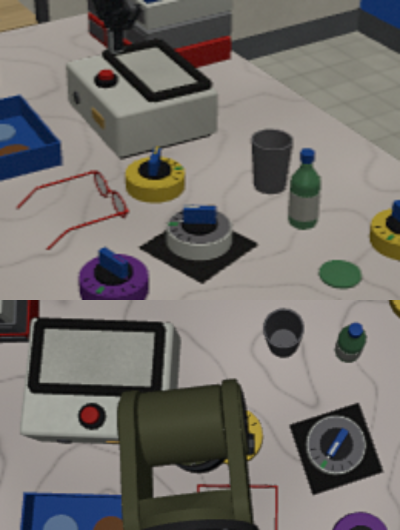

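The button hit solid bottom at z = 110 and is up again at (105,77) and (92,415). The pointer is at green, the bystanders are untouched and the arm is clear.

```bash
python3 -c "
from cell import *
hold(.5);print(job_done())"
```

```text
the job is handed in; nothing more can be done
None
```

I handed the job in; no verdict came back. The timer was wound to within about 0.03 rad of the green mark under about 15 N and shifted about 2 mm, the start button was pressed to its stop and came back up, and the arm is clear with nothing else seen to have moved.

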